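# Set the scraper shoe to a gauge blade

## Robot

A 6-joint arm with a two-finger parallel gripper is mounted at the origin on the work surface. World frame = base frame: x ahead of the robot, y to its left, z up, the work surface at z = 0. Lengths are in m, angles in rad, forces in N, time in s.
With the tool pointing down it reaches from about 0.35 to 0.725 m from the base axis. Payload 6 kg.
Tool frame: the origin (TCP) lies between the finger pads; the fingertips stand 25 mm ahead of it and the grasp point (between the pads) lies 6 mm ahead of it; z points along the fingers, x is the direction in which the jaws open and shut, and the axes are right-handed (so a half turn about z gives the same grasp; the last joint's range is limited). The gripper opens to 85 mm and grips with 20 to 120 N. Pads are 22 mm wide; open, the fingers measure 114 mm over their backs; the gripper's body (76 mm by 85 mm) begins 54 mm behind the grasp point. The pads swing forward as they close: fully open they stand 13 mm farther back than shut.
Start: joints at [-0.781, 0.04, 0.085, 0, -1.615, -0.334], TCP at [0.264, -0.539, 0.256] pointing down, gripper open.
Joint ranges: [-2.56, 2.56], [-1.29, 2.01], [-1.08, 1.49], [-3.29, 1.98], [-2.81, -0.18], [-2.99, 2.99]. Speed limits (rad/s): [2.57, 2.57, 3.01, 3.14, 3.14, 3.14].

## Interface

Orientations are given as a rotation vector (axis times angle).
In Python, from station import robot gives the robot as it stands. The module is installed in compiled form; this text tells all that it offers.
- The arm moves only by the tool servo_tool, never from a script. Its arguments are lists of equal length, an entry for each row: "offset": the shift along the tool's x, y, z in mm, a list of three; "twist": the turn about the tool's z in rad; "grip": the gripper's target within -1 to 1 (fully open at 1, half-way at 0, shut at -1). A call has 1 to 8 rows; each row shifts and turns the pose as measured when the row begins, along the tool's axes as they then stand; what a row does not reach is not made up. A row lasts 1/12 s, in which the tool goes at most 41.7 mm and 7.16 degrees, less where a joint would pass 70% of its speed; a pose out of reach is approached as far as the arm can. A call is refused whole if a number of a shift passes 41.7 or a number of a turn 0.125, either way. A call with a gripper value outside its range is refused whole. The fingers move at their own pace and stop on an object; "grip_force" is the grip in N (left out, the last holds). Time passes only in rows, so rows that do not move let the fingers close. It gives the time, the measured TCP pose, the force and the opening at its end, in the units of the state.
- robot.state(): the state, without advancing time (a new reading comes with each control period).
- robot.capture(name): name is "scene" or "top"; returns a dict with "frame" (480x640x3 uint8, blue, green, red), "mtx" (3x3 intrinsics, pixels), "eye" and "rotation" of the camera in the world. Camera axes: x right, y down, z forward; pixel columns grow to the right and rows downward; lengths in m; the calibration is good to about 2 mm. A picture is of the moment at which its call begins. There is no depth.
- robot.finish_job(): hands the job in, once; it reports no verdict.
Trained networks look in the newest picture that a camera, given by its name, has taken for a name from the list of things; names that differ only in an ending like _2 or _b are one class to them, and where a whole thing is asked for, a point or a joint stands for the part that bears it (a point fixed in the world has none). Each returns a list of dicts, best first, with "conf" (0 to 1); they miss things now and then, are a little off and sometimes report something else, mostly with a low value. They report only what shows in the picture. A call takes as long as a camera call. They do not tell look-alikes from the thing itself.
- robot.find_in(camera, thing): "bbox" ([left, top, width, height] in pixels, round what is visible of it).
The state is a dict: "t": time; "joint_positions": joint angles; "joint_velocities": joint speeds; "joint_torque": joint torques, N m; "ee_pos": TCP position; "orientation": TCP orientation; "contact_force": force on the tool from outside, world axes, zero at the start; "torque": the same for the moment, N m; "gripper_width": finger opening in m.
Only numpy, scipy, OpenCV 4.12 (cv2) and the standard library are available. Lean on these libraries where they do the work, as an engineer would, in place of code of your own. Each camera call takes 0.05 s, during which the arm holds its last target. There are 200 camera calls.

## Task

Take the thinner of the two wooden-handled setting gauges and slide its blade in along the scraper's bed until its tip shows past the sprung shoe under the bridge, then turn the wing screw down until the shoe just drags on the blade: the gauge should still slide, but only with a light pull of about 6 N. Leave it lying flat there under the shoe; do not clamp it hard on the way, and leave the other things on the bench alone.

Things in the scene. Friction and masses are not known exactly. Their poses are not given: they have to be found in the camera images.
- gauge_grip (a point): the thin setting gauge at its grasp point, the middle of its wooden handle, 26 mm above its underside. Handle 40 mm long (x), 16 mm wide (y), its top 42 mm above the underside. x points along the blade to its tip, z up. Starts flat on the bench, left or right of the scraper.
- gauge_tip (a point): the middle of the end of the thin gauge's blade, half-way up its 5 mm thickness; axes as the handle's
- gauge: the same thin gauge; origin on its underside below the handle's centre, x to the tip, z up. An aluminium blade 140 mm long, 20 mm wide, 5 mm thick lies flat, the handle stands on it: the tip is 115 mm ahead (+x) of the handle's centre, the tail 25 mm behind. About 90 g.
- gap (a point): the point on top of the bed straight below the middle of the shoe, 70 mm ahead (+x) of the bed's centre; axes as the scraper's. The steel shoe, 24 mm long (x), 56 mm wide, hangs over it under the bridge. At the start the gap is about 1.6 to 3.4 mm higher than the thin gauge; how much is hidden (worn shoe), and the screw's angle does not tell it.
- head: the bridge over the gap with the screw and shoe it carries: 40 mm long (x), 100 mm wide, legs' inner faces 68 mm apart, top 82 mm above the bed. Origin on the bed below the shoe, axes as the scraper's. The shoe is sprung: once it touches the blade its force grows by about 20 to 25 N per rad of screw; the pull that keeps the gauge sliding (tug it some 6 mm) is about 1.2 times that force.
- wing_grip (a point): the wing screw on top of the bridge, straight above the gap: centre of its upright flat wing, gripped from above. Wing 50 mm long (its x), 10 mm thick (its y), 26 mm high; this point is 118 mm above the bed, 13 mm below the wing's top. Turns about z: clockwise from above lowers the shoe 1.25 mm per rad, needs 0.08 N m, stays as left, does not rise or sink, has 5 rad to go.
- thick_gauge: the other setting gauge, alike but with a blade 10 mm thick that does not fit the gap; leave it alone. Origin on its underside below the handle's centre, x to the tip.
- hammer: hammer lying far left, bystander
- screwdriver: screwdriver lying far right, bystander
- glue: white bottle of glue, 60 mm across, 130 mm tall, behind on the left, bystander
- jar: amber glass jar, 68 mm across, 85 mm tall, behind on the right, bystander
- offcut: offcut of pale wood, 130 x 45 x 30 mm, bystander
- wedge_block: dark wood block, 80 x 60 x 40 mm, bystander
- square: try square lying flat, bystander
- scraper: the strip scraper, fixed to the bench: green iron bed 240 mm long (x) and 100 mm wide, its top 40 mm above the bench; origin on the bench under the bed's centre, x the feed direction through the gap, away from the open front end on the robot's side, z up
Mind the look-alikes: they are no part of the job. Leave any red or yellow look-alike of the gauge alone.

How it is judged:
By the outcome, as a careful person would: the job done as asked, in the order asked, and still so for the second after the job is handed in, with the robot touching nothing.
It also fails if it takes over 72 s, if anything falls off the work surface, if the arm or the gripper's body presses on something with over 40 N, if the wrist force passes 120 N, or if a joint passes its speed limit or range.

## Working session

There is one attempt and no reset: what is moved stays moved. The work goes in short steps, Python scripts to look and compute and a tool call to move; the robot and the scene stay as the last step left them, time stands still between calls to the robot, and variables do not carry over. Pictures are saved under pics/ and viewed, about 8 in all and at most 12, crops included, and the job is handed in when it is done.

Besides the shell and the picture viewer there is one more tool, called after "Call:" as a command line: name --pt "numbers of a row" for each row, then --argument value for the rest. servo_tool: Moves the arm, as the interface text tells. Its arguments: {"type":"object","properties":{"offset":{"type":"array","items":{"type":"array","items":{"type":"number"}}},"twist":{"type":"array","items":{"type":"number"}},"grip":{"type":"array","items":{"type":"number"}},"grip_force":{"type":"number"}},"required":["offset","twist","grip"]}

```bash
mkdir -p pics; cat > h.py <<'E'
from station import robot
import numpy as np, cv2
def snap(n,f):
    c=robot.capture(n); cv2.imwrite('pics/'+f,c['frame']); return c
def ray(c,u,v,z):
    d=np.linalg.inv(c['mtx'])@[u,v,1]; d=np.array(c['rotation'])@d; e=np.array(c['eye'])
    return e+d*(z-e[2])/d[2]
def proj(c,p):
    q=np.array(c['rotation']).T@(np.array(p)-c['eye']); q=c['mtx']@q; return q[:2]/q[2]
E
python3 - <<'E'
from h import *
np.set_printoptions(precision=3,suppress=True)
for n in ('top','scene'):
    c=snap(n,n+'0.png'); print(n,c['eye'],c['rotation'],c['mtx'])
    for t in ('gauge','gauge_grip','gauge_tip','thick_gauge','scraper','head','wing_grip','gap'):
        print(t,[(np.round(r['bbox']),round(r['conf'],2)) for r in robot.find_in(n,t)[:4]])
print(robot.state())
E
```

```text
top [0.477 0.056 1.338] [-2.218  2.182 -0.045] [[545.074   0.    318.585]
 [  0.    545.074 235.461]
 [  0.      0.      1.   ]]
gauge [(array([107., 248.,  47.,  42.]), 0.96), (array([234., 278.,  27.,  57.]), 0.94), (array([241., 211.,  28.,  50.]), 0.92), (array([307., 285.,  36.,  45.]), 0.6)]
gauge_grip [(array([306., 280.,  38.,  46.]), 0.88), (array([241., 209.,  28.,  53.]), 0.73), (array([234., 281.,  28.,  52.]), 0.71), (array([109., 246.,  46.,  44.]), 0.62)]
gauge_tip [(array([107., 248.,  47.,  44.]), 0.87), (array([238., 279.,  23.,  52.]), 0.86), (array([242., 208.,  30.,  54.]), 0.75), (array([308., 282.,  37.,  49.]), 0.68)]
thick_gauge [(array([440., 229.,  22.,  57.]), 0.66)]
scraper [(array([315., 163.,  63.,  95.]), 0.89), (array([417., 127.,  37.,  32.]), 0.55)]
head [(array([329., 156.,  44.,  33.]), 0.96)]
wing_grip [(array([348., 160.,   7.,  23.]), 0.67), (array([170., 229.,  38., 104.]), 0.51)]
gap [(array([314., 159.,  64.,  96.]), 0.97)]
scene [1.377 0.941 1.295] [-1.    -2.461  1.047] [[595.003   0.    322.21 ]
 [  0.    595.003 242.762]
 [  0.      0.  
[... 584 characters left out ...]
5)]
scraper [(array([251., 232.,  82.,  66.]), 0.93)]
head [(array([253., 235.,  36.,  46.]), 0.97)]
wing_grip [(array([384., 362.,  68.,  60.]), 0.68), (array([262., 235.,  18.,  18.]), 0.5)]
gap [(array([252., 233.,  78.,  66.]), 0.74)]
{'t': 0.9, 'joint_positions': array([-0.781,  0.04 ,  0.085, -0.   , -1.616, -0.334]), 'joint_velocities': array([-0.   , -0.   ,  0.   ,  0.   , -0.   ,  0.001]), 'joint_torque': array([  0.001, -36.792,  34.745,   6.933,  -0.001,  -0.   ]), 'ee_pos': array([ 0.264, -0.539,  0.256]), 'orientation': array([-1.662, -2.666, -0.   ]), 'contact_force': array([0.581, 0.3  , 0.646]), 'torque': array([-0.006, -0.039,  0.028]), 'gripper_width': 0.08531204178736153}
```

View pics/top0.png

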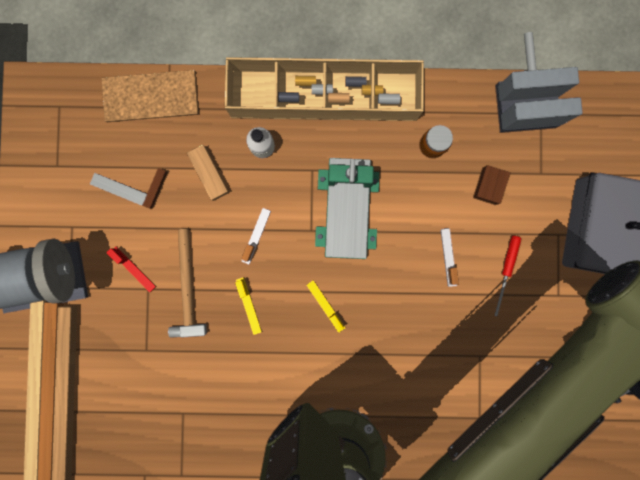

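View pics/scene0.png

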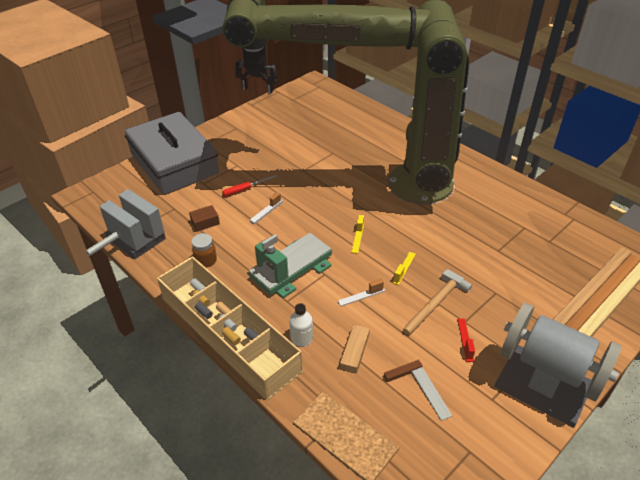

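The two wooden-handled candidates are the left one at top (257,236) / scene (362,292) and the right one at top (450,258) / scene (267,208). The red and yellow ones are look-alikes. I'll enlarge both to compare blade thickness.

```bash
sed -i "s/c=robot.capture(n); /c=robot.capture(n); c['rotation']=cv2.Rodrigues(np.array(c['rotation'],float))[0] if np.size(c['rotation'])==3 else c['rotation']; /" h.py
python3 - <<'E'
from h import *
np.set_printoptions(precision=4,suppress=True)
s=snap('scene','s1.png');t=snap('top','t1.png')
def crop(c,x,y,w,h,W,H): return cv2.resize(c['frame'][y:y+h,x:x+w],(W,H),interpolation=cv2.INTER_CUBIC)
a=np.hstack([crop(s,330,272,60,40,400,267),crop(s,240,188,60,40,400,267)])
b=np.hstack([crop(t,225,200,60,50*1,400,333),crop(t,420,222,60,50,400,333)])
b=np.hstack([crop(t,227,203,60,50+0,400,333),crop(t,425,225,60,50,400,333)])
t2=crop(t,227,203,50,66,250,330);t3=crop(t,425,223,50,66,250,330);t4=crop(t,310,150,75,82,300,330)
cv2.imwrite('pics/c1.png',np.vstack([a,np.hstack([t2,t3,t4])]))
E
```

```text
(no output)
```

View pics/c1.png

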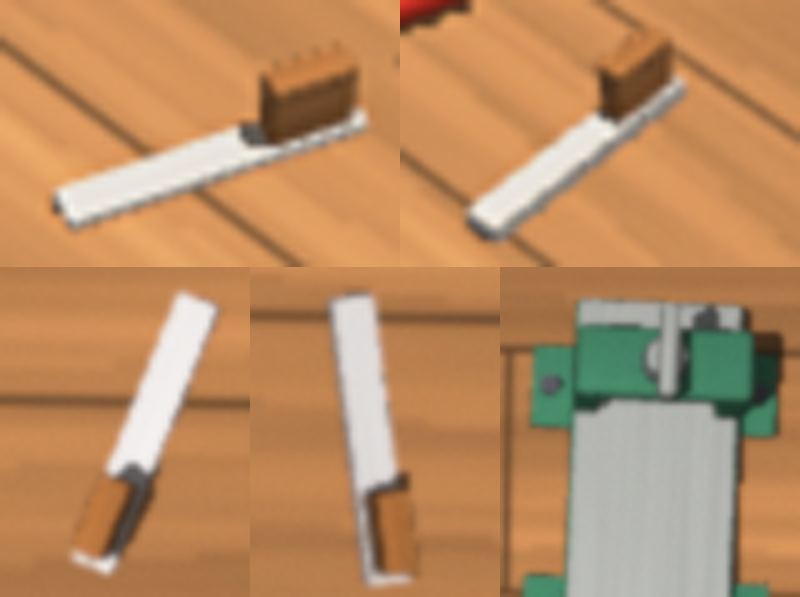

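The left gauge shows a hairline blade edge, while the right one's is about twice as thick, and the network also calls the right one thick_gauge. So the left gauge is the thin one. Next I'll measure the poses.

```bash
cat > meas.py <<'E'
from h import *
np.set_printoptions(precision=4,suppress=True)
def blob(c,roi,lo,smax,z,seed=None):
    x,y,w,h=roi; f=c['frame'][y:y+h,x:x+w].astype(int); v=f.max(2); s=v-f.min(2)
    m=((v>lo)&(s<smax)).astype('uint8')
    n,l,st,_=cv2.connectedComponentsWithStats(m,connectivity=4); k=1+st[1:,4].argmax()
    ys,xs=np.nonzero(l==k); P=np.array([ray(c,a+x,b+y,z)[:2] for a,b in zip(xs,ys)])
    (cx,cy),(a,b),th=cv2.minAreaRect((P*1000).astype('float32'))
    if a<b: a,b,th=b,a,th+90
    return np.array([cx,cy]),a,b,th,P*1000
E
python3 - <<'E'
from meas import *
for n,g,b in (('top',(230,200,50,68),(325,182,46,80)),('scene',(332,275,60,35),(270,230,65,60))):
    c=snap(n,n+'2.png')
    for roi,lo,z in ((g,170,.005),(b,130,.04)):
        ctr,a,w,th,P=blob(c,roi,lo,40,z)
        mean=P.mean(0); u,sv,vt=np.linalg.svd(P-mean); print(n,ctr,a,w,th%180,len(P),'pca',np.degrees(np.arctan2(vt[0,1],vt[0,0]))%180)
        d=vt[0]*np.sign(vt[0,0]); q=(P-mean)@d; print('  end far',mean+d*(q.max()),'near',mean+d*q.min(),'mean',mean)
    if n=='top':
        for r in robot.find_in('top','wing_grip')[:1]:
            x,y,w,h=r['bbox']; print('wing',r['bbox'],ray(c,x+w/2,y+h/2,.131))
    for r in robot.find_in(n,'head')[:1]: print('head',r['bbox'])
E
```

```text
top [550.7303 203.852 ] 94.56182861328125 21.871536254882812 159.38286590576172 311 pca 158.2321883272857
  end far [594.7193 186.2719] near [506.689  221.4241] mean [553.0757 202.901 ]
top [568.5198  -8.6926] 178.7721405029297 98.52040100097656 178.92044830322266 3019 pca 178.38457532417308
  end far [657.803  -11.2738] near [479.2991  -6.2397] mean [566.9413  -8.7113]
wing [348.7, 162.1, 6.7, 22.1] [ 0.6676 -0.015   0.131 ]
scene [534.1837 206.9066] 129.0927276611328 19.284996032714844 158.81993103027344 181 pca 156.41391411639913
  end far [593.9444 182.8051] near [475.484  234.5249] mean [547.3329 203.1557]
scene [563.4922 -12.3543] 164.8469696044922 102.54724884033203 178.5492172241211 1081 pca 12.34868926093001
  end far [651.5263  14.2959] near [474.0889 -24.5497] mean [552.3337  -7.4199]
head [254.7, 233.8, 34.1, 48.1]
```

```bash
cat > ov.py <<'E'
from meas import *
def T(x,y,yaw): 
    a=np.radians(yaw); return lambda p:[x+p[0]*np.cos(a)-p[1]*np.sin(a), y+p[0]*np.sin(a)+p[1]*np.cos(a), p[2]]
def box(cx,l,w,z): return [(cx-l/2,-w/2,z),(cx+l/2,-w/2,z),(cx+l/2,w/2,z),(cx-l/2,w/2,z)]
def over(c,roi,k,polys):
    x,y,w,h=roi; im=cv2.resize(c['frame'][y:y+h,x:x+w],None,fx=k,fy=k,interpolation=cv2.INTER_CUBIC)
    for (f,pts),col in polys:
        q=np.array([(proj(c,np.array(f(p))/1000)-[x,y]+.5)*k for p in pts]).astype(int)
        cv2.polylines(im,[q],True,col,1)
    return im
def gp(g): f=T(*g); return [((f,box(45,140,20,5)),(255,0,0)),((f,box(0,40,16,42)),(255,0,255))]
def sp(s): f=T(*s); return [((f,box(-70,240,100,0+40)),(0,0,255)),((f,box(0,40,100,122)),(255,255,0)),((f,box(0,50,10,171-15+15-0-0-0-0) if 0 else box(0,50,10,171)),(255,0,255))]
E
python3 - <<'E'
import re
s=open('ov.py').read()
i=s.index('def sp'); s=s[:i]+"def sp(s): f=T(*s); return [((f,box(-70,240,100,40)),(0,0,255)),((f,box(0,40,100,122)),(255,255,0)),((f,box(0,50,10,171)),(255,0,255))]\n"
open('ov.py','w').write(s)
import sys; sys.path.insert(0,'.')
import os; os.chdir('.')
from ov import *
t=snap('top','x.png'); s=snap('scene','x2.png')
g=(487.1,226.7,-21); sc=(669,-12,-1.3)
A=np.hstack([over(t,(235,200,40,70),5,gp(g)),over(t,(310,150,75,115),3,sp(sc))[:350]]) if 0 else None
ims=[over(t,(232,203,44,66),5,gp(g)),over(t,(308,152,78,110),5,sp(sc)),]
jms=[over(s,(334,274,56,36),5,gp(g)),over(s,(245,228,95,72),5,sp(sc))]
def cat(l): 
    H=max(i.shape[0] for i in l); return np.hstack([cv2.copyMakeBorder(i,0,H-i.shape[0],0,0,0) for i in l])
cv2.imwrite('pics/ov1.png',cat(ims)); cv2.imwrite('pics/ov2.png',cat(jms))
E
```

```text
(no output)
```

View pics/ov1.png

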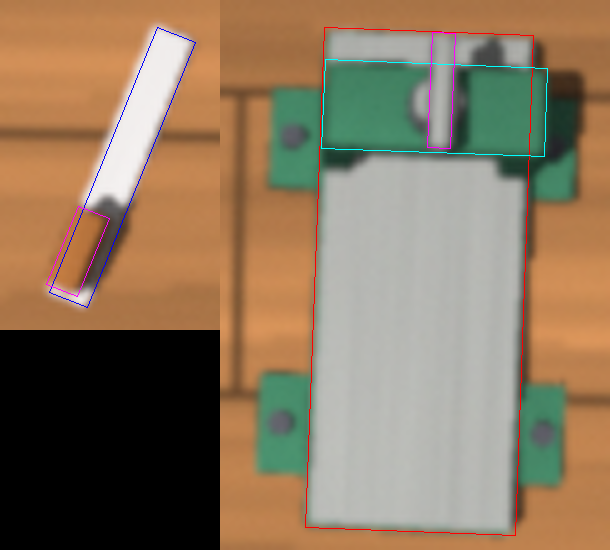

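View pics/ov2.png

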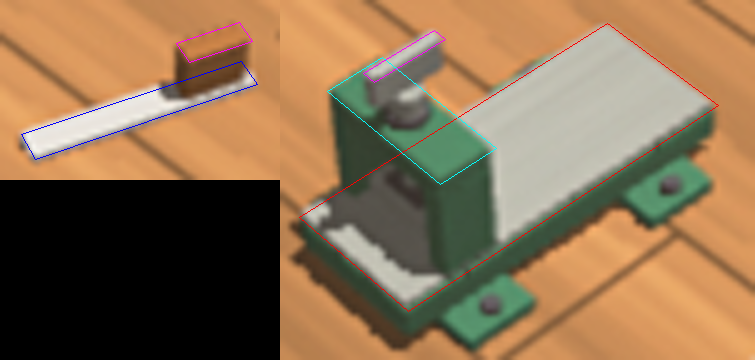

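Both overlays fit in both cameras: the gauge is at (487, 227.5) mm with yaw -21°, and the gap is at (669, -12) mm with yaw -1.3°. Next is a small planner that converts a goal into rows of tool offsets.

```bash
cat > plan.py <<'E'
# usage: plan.py x y z(grasp point, mm) phi_deg [maxrows] : rows in tool axes from the present pose
import sys,json
from h import *
s=robot.state(); R=cv2.Rodrigues(np.array(s['orientation'],float))[0]; p=np.array(s['ee_pos'])*1000
phi=np.degrees(np.arctan2(R[1,0],R[0,0]))
print('t %.2f tcp %s phi %.2f tilt %.4f F %s w %.1f j %s'%(s['t'],p.round(1),phi,R[2,2],np.round(s['contact_force'],2),s['gripper_width']*1000,np.round(s['joint_positions'],2)))
if len(sys.argv)>4:
    x,y,z,f=map(float,sys.argv[1:5]); d=np.array([x,y,z+6])-p; dp=np.radians((f-phi+180)%360-180)
    if len(sys.argv)>6: dp=np.radians(float(sys.argv[6]))
    n=int(max(np.ceil(np.linalg.norm(d)/38),np.ceil(abs(dp)/.12),1)); 
    if len(sys.argv)>5: n=max(n,int(sys.argv[5]))
    off=[];a=np.radians(phi)
    for i in range(n):
        q=a+dp*i/n; w=d/n
        off.append([round(w@[np.cos(q),np.sin(q),0],1),round(w@[np.sin(q),-np.cos(q),0],1),round(-w[2],1)])
    print('dist',np.linalg.norm(d).round(1),'dphi',np.degrees(dp).round(1),'rows',n,'twist',round(-dp/n,4)); print(json.dumps(off[:8]))
E
python3 plan.py 487 227.5 150 249
```

```text
t 1.35 tcp [ 264.1 -538.7  256.3] phi 116.11 tilt -1.0000 F [ 0.18  0.18 -0.41] w 85.3 j [-0.78  0.04  0.08  0.   -1.62 -0.33]
dist 804.3 dphi 132.9 rows 22 twist -0.1054
[[26.8, 24.4, 4.6], [24.1, 27.1, 4.6], [21.1, 29.5, 4.6], [17.9, 31.6, 4.6], [14.5, 33.3, 4.6], [10.9, 34.6, 4.6], [7.2, 35.6, 4.6], [3.4, 36.1, 4.6]]
```

Call:
servo_tool --pt "26.8 24.4 2" --pt "24.1 27.1 2" --pt "21.1 29.5 2" --pt "17.9 31.6 2" --pt "14.5 33.3 2" --pt "10.9 34.6 2" --pt "7.2 35.6 2" --pt "3.4 36.1 2" --twist '[-0.105, -0.105, -0.105, -0.105, -0.105, -0.105, -0.105, -0.105]' --grip '[1, 1, 1, 1, 1, 1, 1, 1]'

```text
t: 2.02
ee_pos: [0.3419, -0.2538, 0.2356]
orientation: [-0.392, -3.112, -0.004]
contact_force: [1.8, 0.7, 0.6]
gripper_width: 0.0859
```

```bash
python3 plan.py 487 227.5 120 249
```

```text
t 2.02 tcp [ 341.9 -253.8  235.6] phi 165.63 tilt -1.0000 F [1.79 0.68 0.56] w 85.9 j [-0.16 -0.44 -0.36 -0.   -1.65 -0.09]
dist 514.5 dphi 83.4 rows 14 twist -0.1039
[[-1.5, 35.9, 7.8], [-5.2, 35.5, 7.8], [-8.9, 34.8, 7.8], [-12.4, 33.7, 7.8], [-15.9, 32.2, 7.8], [-19.1, 30.4, 7.8], [-22.2, 28.2, 7.8], [-25.0, 25.8, 7.8]]
```

Call:
servo_tool --pt "-1.5 35.9 5" --pt "-5.2 35.5 5" --pt "-8.9 34.8 5" --pt "-12.4 33.7 5" --pt "-15.9 32.2 5" --pt "-19.1 30.4 5" --pt "-22.2 28.2 5" --pt "-25.0 25.8 5" --twist '[-0.105, -0.105, -0.105, -0.105, -0.105, -0.105, -0.105, -0.105]' --grip '[1, 1, 1, 1, 1, 1, 1, 1]'

```text
t: 2.68
ee_pos: [0.419, 0.0375, 0.1992]
orientation: [-0.975, 2.976, 0.005]
contact_force: [0.8, -0.8, -0.6]
gripper_width: 0.0851
```

```bash
python3 plan.py 487 227.5 80 249
```

```text
t 2.68 tcp [419.   37.5 199.2] phi -143.71 tilt -0.9999 F [ 0.76 -0.82 -0.56] w 85.1 j [ 0.57 -0.47 -0.45 -0.   -1.58  0.06]
dist 231.4 dphi 32.7 rows 7 twist -0.0815
[[-23.9, 16.1, 16.2], [-25.1, 14.1, 16.2], [-26.2, 12.0, 16.2], [-27.1, 9.9, 16.2], [-27.8, 7.6, 16.2], [-28.3, 5.3, 16.2], [-28.7, 3.0, 16.2]]
```

Call:
servo_tool --pt "-23.9 16.1 16.2" --pt "-25.1 14.1 16.2" --pt "-26.2 12.0 16.2" --pt "-27.1 9.9 16.2" --pt "-27.8 7.6 16.2" --pt "-28.3 5.3 16.2" --pt "-28.7 3.0 16.2" --pt "0 0 0" --twist '[-0.0815, -0.0815, -0.0815, -0.0815, -0.0815, -0.0815, -0.0815, 0]' --grip '[0, 0, 0, 0, 0, 0, 0, 0]'

```text
t: 3.35
ee_pos: [0.487, 0.2462, 0.0848]
orientation: [-1.825, 2.535, -0.0]
contact_force: [-1.2, -2.1, -1.4]
gripper_width: 0.0426
```

```bash
python3 plan.py 487 227.5 29 249
```

```text
t 3.35 tcp [487.  246.2  84.8] phi -108.48 tilt -0.9998 F [-1.19 -2.1  -1.39] w 42.6 j [ 0.84 -0.07 -0.34  0.   -1.28  0.41]
dist 53.2 dphi -2.5 rows 2 twist 0.022
[[8.9, -3.0, 24.9], [8.8, -3.2, 24.9]]
```

Call:
servo_tool --pt "9 -3 3" --pt "0 0 0" --pt "0 0 0" --twist '[0.044, 0, 0]' --grip '[0, 0, 0]'

```text
t: 3.6
ee_pos: [0.4865, 0.2379, 0.0794]
orientation: [-1.774, 2.576, -0.001]
contact_force: [-0.3, -0.1, 0.8]
gripper_width: 0.0428
```

```bash
python3 plan.py 487 227.5 29 249 3
```

```text
t 3.60 tcp [486.5 237.9  79.4] phi -110.88 tilt -0.9999 F [-0.29 -0.13  0.75] w 42.8 j [ 0.83 -0.08 -0.36  0.   -1.28  0.38]
dist 45.6 dphi -0.1 rows 3 twist 0.0007
[[3.2, -1.4, 14.8], [3.2, -1.4, 14.8], [3.2, -1.4, 14.8]]
```

Call:
servo_tool --pt "9.6 -4.1 0" --pt "0 0 14" --pt "0 0 14" --pt "0 0 12" --pt "0 0 0" --twist '[0, 0, 0, 0, 0]' --grip '[0, 0, 0, 0, 0]'

```text
t: 4.02
ee_pos: [0.4891, 0.2262, 0.0425]
orientation: [-1.772, 2.568, -0.0]
contact_force: [-0.5, -0.6, -0.4]
gripper_width: 0.0429
```

```bash
python3 plan.py 487 227.5 29 249 1
```

```text
t 4.02 tcp [489.1 226.2  42.5] phi -110.79 tilt -0.9998 F [-0.52 -0.64 -0.37] w 42.9 j [ 0.81 -0.06 -0.41  0.   -1.2   0.4 ]
dist 7.9 dphi -0.2 rows 1 twist 0.0037
[[-0.5, 2.4, 7.5]]
```

Call:
servo_tool --pt "-0.5 2.4 7.5" --pt "0 0 0" --pt "0 0 0" --pt "0 0 0" --pt "0 0 0" --twist '[0, 0, 0, 0, 0]' --grip '[0, -1, -1, -1, -1]' --grip_force 40

```text
t: 4.43
ee_pos: [0.488, 0.2275, 0.0369]
orientation: [-1.771, 2.565, -0.001]
contact_force: [-0.3, -0.1, -0.5]
gripper_width: 0.015
```

```bash
python3 plan.py 487 227.5 29 249 1
```

```text
t 4.43 tcp [488.  227.5  36.9] phi -110.77 tilt -0.9997 F [-0.27 -0.11 -0.53] w 15.0 j [ 0.81 -0.06 -0.42  0.01 -1.18  0.39]
dist 2.2 dphi -0.2 rows 1 twist 0.0041
[[0.4, 0.9, 1.9]]
```

Call:
servo_tool --pt "0 0 -20" --pt "0 0 -30" --pt "0 0 -20" --twist '[0, 0, 0]' --grip '[-1, -1, -1]'

```text
t: 4.68
ee_pos: [0.4838, 0.2248, 0.1035]
orientation: [-1.776, 2.574, -0.001]
contact_force: [0.6, 0.8, 0.4]
gripper_width: 0.0153
```

```bash
python3 plan.py 505 -8.3 100 268.7 7
```

```text
t 4.68 tcp [483.8 224.8 103.5] phi -110.79 tilt -0.9999 F [0.57 0.83 0.41] w 15.3 j [ 0.81 -0.11 -0.35  0.   -1.33  0.39]
dist 234.1 dphi 19.5 rows 7 twist -0.0486
[[30.1, -14.6, -0.4], [30.7, -13.2, -0.4], [31.3, -11.7, -0.4], [31.9, -10.1, -0.4], [32.3, -8.6, -0.4], [32.7, -7.0, -0.4], [33.0, -5.4, -0.4]]
```

Call:
servo_tool --pt "30 -14.6 -0.4" --pt "30.7 -13.2 -0.4" --pt "31.3 -11.7 -0.4" --pt "31.9 -10.1 -0.4" --pt "32.3 -8.6 -0.4" --pt "25 -5 0" --pt "15 -2 0" --pt "0 0 0" --twist '[-0.0486, -0.0486, -0.0486, -0.0486, -0.0486, -0.0486, -0.0486, 0]' --grip '[-1, -1, -1, -1, -1, -1, -1, -1]'

```text
t: 5.35
ee_pos: [0.5065, 0.0133, 0.1133]
orientation: [-2.202, 2.2, -0.01]
contact_force: [-0.5, 0.3, -0.7]
gripper_width: 0.0153
```

```bash
python3 plan.py 505 -8.3 80 268.7 2
```

```text
t 5.35 tcp [506.5  13.3 113.3] phi -89.93 tilt -0.9996 F [-0.5   0.25 -0.74] w 15.3 j [ 0.42 -0.21 -0.41 -0.   -1.34  1.15]
dist 34.9 dphi -1.4 rows 2 twist 0.0119
[[10.8, 0.7, 13.7], [10.8, 0.6, 13.7]]
```

Call:
servo_tool --pt "10.8 0.7 13.5" --pt "10 0.6 13.5" --pt "0 0 0" --pt "0 0 0" --twist '[0.012, 0.012, 0, 0]' --grip '[-1, -1, -1, -1]'

```text
t: 5.68
ee_pos: [0.5067, -0.0073, 0.087]
orientation: [-2.166, 2.23, -0.012]
contact_force: [-0.4, 0.0, -0.7]
gripper_width: 0.0157
```

```bash
python3 plan.py 505 -8.3 75 268.7 1; python3 -c "
from ov import *
t=snap('top','x3.png');s=snap('scene','x4.png')
st=robot.state();p=np.array(st['ee_pos'])*1000;sc=(669,-12,-1.3)
f=T(p[0],p[1],-1.3); zz=p[2]-36.9
P=[((f,box(45,140,20,zz+5)),(255,0,0))]
a=over(t,(308,152,78,110),5,sp(sc)[:1]+P); b=over(s,(245,218,85,75),4,sp(sc)[:1]+P)
b=cv2.copyMakeBorder(b,0,a.shape[0]-b.shape[0],0,0,0)
cv2.imwrite('pics/ov3.png',np.hstack([a,b]))"
```

```text
t 5.68 tcp [506.7  -7.3  87. ] phi -91.65 tilt -0.9994 F [-0.44  0.04 -0.65] w 15.7 j [ 0.38 -0.19 -0.44 -0.01 -1.29  1.16]
dist 6.3 dphi 0.3 rows 1 twist -0.0061
[[1.0, 1.6, 6.0]]
```

View pics/ov3.png

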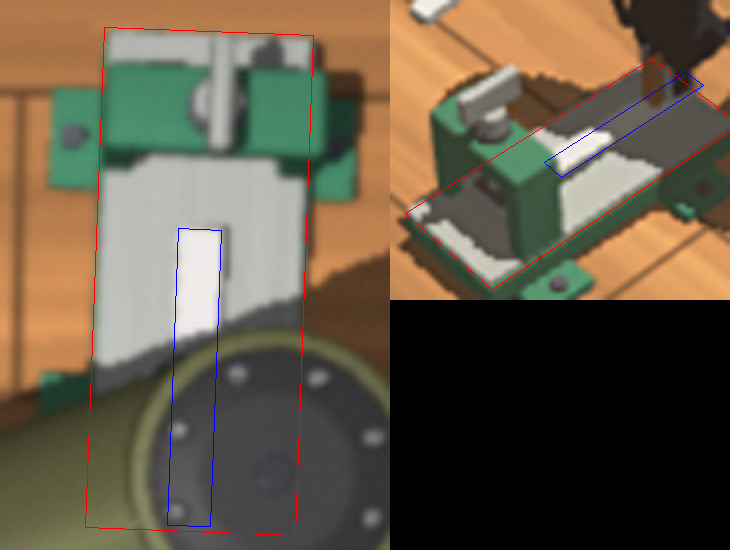

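```bash
cat >> plan.py <<'E'
print('toolz',R[:,2].round(4),'torque',np.round(s['torque'],3))
E
python3 plan.py
```

```text
t 5.78 tcp [506.7  -6.9  87.1] phi -91.58 tilt -0.9994 F [-0.18  0.47 -0.11] w 15.6 j [ 0.38 -0.19 -0.44 -0.01 -1.29  1.16]
toolz [ 0.0287  0.0177 -0.9994] torque [-0.056  0.068  0.025]
```

Call:
servo_tool --pt "1 1 6" --pt "0 0 3" --pt "0 0 0" --pt "0 0 0" --twist '[0, 0, 0, 0]' --grip '[-1, -1, -1, -1]'

```text
t: 6.12
ee_pos: [0.5068, -0.0055, 0.0791]
orientation: [-2.168, 2.224, -0.013]
contact_force: [0.0, 0.1, -0.6]
gripper_width: 0.0155
```

```bash
python3 plan.py
```

```text
t 6.12 tcp [506.8  -5.5  79.1] phi -91.43 tilt -0.9993 F [ 0.03  0.06 -0.62] w 15.5 j [ 0.38 -0.19 -0.46 -0.01 -1.27  1.16]
toolz [ 0.0315  0.0187 -0.9993] torque [-0.093  0.118 -0.004]
```

Call:
servo_tool --pt "3 0 2" --pt "1 0 1" --pt "0 0 0" --twist '[0, 0, 0]' --grip '[-1, -1, -1]'

```text
t: 6.37
ee_pos: [0.5072, -0.0092, 0.0764]
orientation: [-2.169, 2.222, -0.014]
contact_force: [0.4, 1.2, -0.2]
gripper_width: 0.0154
```

```bash
python3 plan.py
```

```text
t 6.37 tcp [507.2  -9.2  76.4] phi -91.37 tilt -0.9993 F [ 0.39  1.25 -0.2 ] w 15.4 j [ 0.38 -0.19 -0.46 -0.01 -1.26  1.17]
toolz [ 0.0324  0.0189 -0.9993] torque [ 0.01   0.192 -0.032]
```

Call:
servo_tool --pt "0 0 0" --pt "0 0 0" --pt "0 0 0" --pt "0 0 0" --pt "0 0 0" --pt "0 0 0" --pt "0 0 0" --twist '[0, 0, 0, 0, 0, 0, 0]' --grip '[-0.4, -0.4, -0.4, -1, -1, -1, -1]'

```text
t: 6.95
ee_pos: [0.5078, -0.0095, 0.0773]
orientation: [-2.167, 2.222, -0.016]
contact_force: [-0.3, -0.1, -0.3]
gripper_width: 0.0152
```

```bash
python3 plan.py 580 -9.9 70.2 268.7 4; python3 -c "
from ov import *
t=snap('top','x5.png');s=snap('scene','x6.png')
st=robot.state();p=np.array(st['ee_pos'])*1000;sc=(669,-12,-1.3)
f=T(p[0],p[1],-1.3)
P=[((f,box(45,140,20,45)),(255,0,0))]
a=over(t,(308,152,78,110),5,sp(sc)[:1]+P); b=over(s,(245,218,85,75),4,sp(sc)[:1]+P)
b=cv2.copyMakeBorder(b,0,a.shape[0]-b.shape[0],0,0,0)
cv2.imwrite('pics/ov4.png',np.hstack([a,b]))"
```

```text
t 6.95 tcp [507.8  -9.5  77.3] phi -91.40 tilt -0.9992 F [-0.28 -0.08 -0.25] w 15.2 j [ 0.38 -0.19 -0.46 -0.01 -1.26  1.17]
dist 72.2 dphi 0.1 rows 4 twist -0.0004
[[-0.4, -18.1, 0.3], [-0.3, -18.1, 0.3], [-0.3, -18.1, 0.3], [-0.3, -18.1, 0.3]]
toolz [ 0.0341  0.0188 -0.9992] torque [-0.027  0.051  0.01 ]
```

View pics/ov4.png

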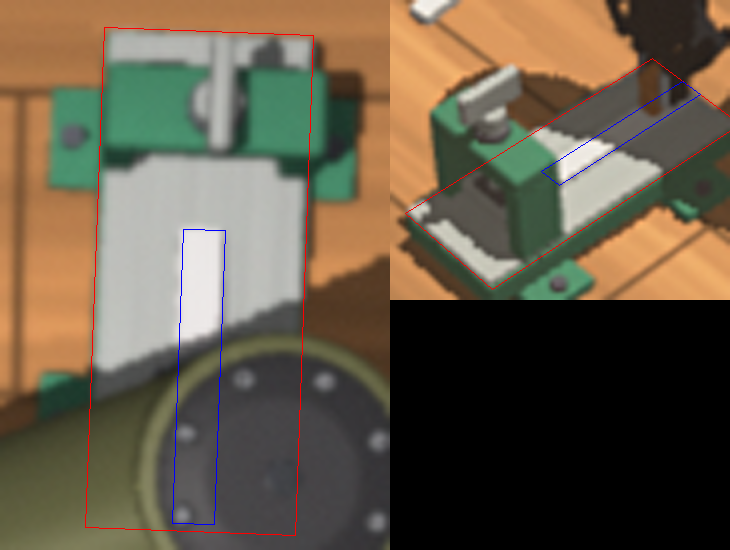

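```bash
python3 - <<'E'
s=open('plan.py').read()
a=s.index('        q=a+dp'); b=s.index("    print('dist'")
s=s[:a]+"""        Rz=cv2.Rodrigues(np.array([0,0,dp*i/n]))[0]@R
        off.append((Rz.T@(d/n)).round(1).tolist())
"""+s[b:]
open('plan.py','w').write(s)
E
python3 plan.py 600 -10.4 71.1 268.7 4
```

```text
t 7.05 tcp [507.8  -9.5  77.2] phi -91.40 tilt -0.9992 F [-0.84  0.33  0.21] w 15.2 j [ 0.38 -0.19 -0.46 -0.01 -1.26  1.17]
dist 92.2 dphi 0.1 rows 4 twist -0.0004
[[-0.3, -23.0, 0.8], [-0.3, -23.0, 0.8], [-0.3, -23.0, 0.8], [-0.3, -23.0, 0.8]]
toolz [ 0.0341  0.0188 -0.9992] torque [-0.077  0.114 -0.04 ]
```

Call:
servo_tool --pt "0 -10 0.4" --pt "0 -10 0.4" --pt "0 -10 0.4" --pt "0 -8 0.4" --pt "0 0 0" --twist '[0, 0, 0, 0, 0]' --grip '[-1, -1, -1, -1, -1]'

```text
t: 7.47
ee_pos: [0.547, -0.0105, 0.0772]
orientation: [-2.168, 2.221, -0.016]
contact_force: [0.8, 0.6, 0.6]
gripper_width: 0.0154
```

```bash
python3 plan.py 580 -10 71 268.7 4
```

```text
t 7.47 tcp [547.  -10.5  77.2] phi -91.36 tilt -0.9992 F [0.8  0.56 0.64] w 15.4 j [ 0.34 -0.08 -0.36 -0.01 -1.25  1.2 ]
dist 33.0 dphi 0.1 rows 4 twist -0.0003
[[-0.3, -8.2, 0.3], [-0.3, -8.2, 0.3], [-0.3, -8.2, 0.3], [-0.3, -8.2, 0.3]]
toolz [ 0.034   0.0188 -0.9992] torque [ 0.017 -0.13  -0.001]
```

Call:
servo_tool --pt "0 -10 0.4" --pt "0 -10 0.4" --pt "0 -9 0.3" --pt "0 -4 0.1" --pt "0 0 0" --twist '[0, 0, 0, 0, 0]' --grip '[-1, -1, -1, -1, -1]'

```text
t: 7.88
ee_pos: [0.5808, -0.0114, 0.0772]
orientation: [-2.168, 2.222, -0.015]
contact_force: [-0.0, 0.5, 0.4]
gripper_width: 0.0152
```

```bash
python3 plan.py; python3 -c "
from ov import *
t=snap('top','x7.png');s=snap('scene','x8.png')
st=robot.state();p=np.array(st['ee_pos'])*1000;sc=(669,-12,-1.3)
f=T(p[0],p[1],-1.3)
P=[((f,box(45,140,20,45)),(255,0,0))]
a=over(t,(308,152,78,80),4,[]); b=over(s,(245,223,75,75),6,P)
a=cv2.copyMakeBorder(a,0,b.shape[0]-a.shape[0],0,0,0)
cv2.imwrite('pics/ov5.png',np.hstack([a,b]))"
```

```text
t 7.88 tcp [580.8 -11.4  77.2] phi -91.38 tilt -0.9993 F [-0.04  0.49  0.42] w 15.2 j [ 0.32  0.02 -0.27 -0.01 -1.25  1.23]
toolz [ 0.0332  0.0187 -0.9993] torque [-0.074  0.015  0.033]
```

View pics/ov5.png

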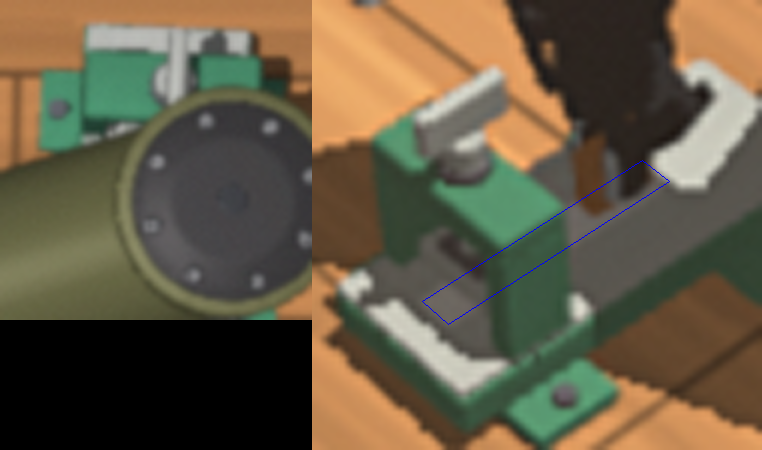

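The gauge slid in with no resistance, and the tip is about 27 mm past the gap centre, so about 15 mm beyond the shoe. Now I'll release it and go to the wing.

Call:
servo_tool --pt "0 0 0" --pt "0 0 0" --pt "0 -2 -30" --pt "0 -2 -35" --pt "0 -8 -22" --pt "0 -30 0" --pt "0 -25 0" --pt "0 0 0" --twist '[0, 0, 0, 0, 0, 0, 0, 0]' --grip '[0, 0, 0, 0, 0, 0, 0, 0]'

```text
t: 8.65
ee_pos: [0.6427, -0.0146, 0.1699]
orientation: [-2.17, 2.221, -0.013]
contact_force: [-1.2, 0.1, -0.9]
gripper_width: 0.0424
```

```bash
python3 plan.py 669 -12 158 268.7 2
```

```text
t 8.65 tcp [642.7 -14.6 169.9] phi -91.31 tilt -0.9993 F [-1.17  0.08 -0.93] w 42.4 j [ 0.28  0.13  0.03 -0.01 -1.43  1.27]
dist 27.1 dphi 0.0 rows 2 twist -0.0001
[[-1.5, -13.0, 3.4], [-1.5, -13.0, 3.4]]
toolz [ 0.0319  0.0198 -0.9993] torque [-0.063  0.212  0.028]
```

Call:
servo_tool --pt "-1.5 -13 3" --pt "-1.5 -12 3" --pt "0 0 0" --pt "0 0 0" --twist '[0, 0, 0, 0]' --grip '[0, 0, 0, 0]'

```text
t: 8.98
ee_pos: [0.6683, -0.0119, 0.1643]
orientation: [-2.17, 2.222, -0.011]
contact_force: [-0.8, -0.4, 0.1]
gripper_width: 0.0428
```

```bash
python3 plan.py 669 -12 158 268.7 1
```

```text
t 8.98 tcp [668.3 -11.9 164.3] phi -91.34 tilt -0.9993 F [-0.83 -0.4   0.09] w 42.8 j [ 0.28  0.2   0.1  -0.01 -1.43  1.27]
dist 0.8 dphi 0.0 rows 1 twist -0.0006
[[0.1, -0.7, 0.3]]
toolz [ 0.0308  0.0202 -0.9993] torque [-0.017  0.123 -0.022]
```

Call:
servo_tool --pt "0 0 0" --pt "0 0 0" --pt "0 0 0" --pt "0 0 0" --twist '[0, 0, 0, 0]' --grip '[-1, -1, -1, -1]' --grip_force 30

```text
t: 9.32
ee_pos: [0.6671, -0.0135, 0.1646]
orientation: [-2.169, 2.222, -0.015]
contact_force: [4.1, 0.1, -3.6]
gripper_width: 0.0196
```

```bash
python3 plan.py
```

```text
t 9.32 tcp [667.1 -13.5 164.6] phi -91.38 tilt -0.9993 F [ 4.09  0.12 -3.65] w 19.6 j [ 0.27  0.2   0.09 -0.01 -1.43  1.27]
toolz [ 0.0327  0.0182 -0.9993] torque [-0.118 -1.254  0.01 ]
```

Call:
servo_tool --pt "0 0 0" --pt "0 0 0" --pt "1 -1.5 -7" --pt "0 0 0" --pt "0 0 0" --pt "0 0 0" --pt "0 0 0" --pt "0 0 0" --twist '[0, 0, 0, 0, 0, 0, 0, 0]' --grip '[-0.2, -0.2, -0.2, -0.2, -1, -1, -1, -1]'

```text
t: 9.98
ee_pos: [0.6671, -0.0134, 0.1746]
orientation: [-2.17, 2.22, -0.014]
contact_force: [0.4, -0.7, -1.4]
gripper_width: 0.0091
```

```bash
python3 plan.py
```

```text
t 9.98 tcp [667.1 -13.4 174.6] phi -91.30 tilt -0.9993 F [ 0.41 -0.71 -1.43] w 9.1 j [ 0.27  0.2   0.11 -0.01 -1.45  1.28]
toolz [ 0.0329  0.02   -0.9993] torque [-0.694 -0.136 -0.139]
```

Call:
servo_tool --pt "0 0 0" --pt "0 0 0" --pt "0 0 0" --pt "0 0 0" --pt "0 0 0" --pt "0 0 0" --pt "0 0 0" --pt "0 0 0" --twist '[0.12, 0.12, 0.12, 0.12, 0.12, 0.12, 0, 0]' --grip '[-1, -1, -1, -1, -1, -1, -1, -1]'

```text
t: 10.65
ee_pos: [0.667, -0.0134, 0.1745]
orientation: [-1.213, 2.86, 0.004]
contact_force: [-0.3, 1.8, -0.2]
gripper_width: 0.009
```

```bash
python3 plan.py
```

```text
t 10.65 tcp [667.  -13.4 174.5] phi -134.02 tilt -0.9994 F [-0.34  1.84 -0.23] w 9.0 j [ 0.28  0.2   0.11 -0.01 -1.45  0.53]
toolz [ 0.0315  0.0159 -0.9994] torque [-0.116  0.157 -0.032]
```

Call:
servo_tool --pt "0 0 0" --pt "0 0 0" --pt "0 0 0" --pt "0 0 0" --pt "0 0 0" --pt "0 0 0" --pt "0 0 0" --pt "0 0 0" --twist '[0.12, 0.12, 0.12, 0.12, 0.12, 0.12, 0, 0]' --grip '[-1, -1, -1, -1, -1, -1, -1, -1]'

```text
t: 11.32
ee_pos: [0.667, -0.0132, 0.1745]
orientation: [-0.13, 3.108, 0.021]
contact_force: [2.3, 2.5, 0.8]
gripper_width: 0.0092
```

```bash
python3 plan.py
```

```text
t 11.32 tcp [667.  -13.2 174.5] phi -175.21 tilt -0.9994 F [2.27 2.47 0.76] w 9.2 j [ 0.28  0.2   0.11 -0.01 -1.45 -0.19]
toolz [ 0.0306  0.0145 -0.9994] torque [ 0.126  0.26  -0.078]
```

Call:
servo_tool --pt "0 0 0" --pt "0 0 -5" --pt "0 0 -30" --pt "5 0 0" --pt "15 0 0" --pt "15 3 0" --pt "15 5 0" --pt "14 7 0" --twist '[0, 0, 0, -0.12, -0.12, -0.12, -0.12, -0.12]' --grip '[0, 0, 0, 0, 0, 0, 0, 0]'

```text
t: 11.98
ee_pos: [0.5992, -0.0261, 0.2089]
orientation: [-1.097, 2.91, 0.003]
contact_force: [-0.4, 0.4, -0.6]
gripper_width: 0.0426
```

```bash
python3 plan.py 581 -11 105 268.7 
```

```text
t 11.98 tcp [599.2 -26.1 208.9] phi -138.67 tilt -0.9995 F [-0.41  0.4  -0.56] w 42.6 j [ 0.29  0.01 -0.03 -0.   -1.5   0.43]
dist 100.8 dphi 47.4 rows 7 twist -0.1181
[[1.0, 3.5, 13.9], [0.6, 3.5, 13.9], [0.2, 3.5, 14.0], [-0.2, 3.4, 14.0], [-0.6, 3.3, 14.0], [-1.0, 3.2, 14.0], [-1.3, 3.0, 14.0]]
toolz [ 0.0293  0.013  -0.9995] torque [-0.028  0.069  0.055]
```

Call:
servo_tool --pt "1 3.5 14" --pt "0.6 3.5 14" --pt "0.2 3.5 14" --pt "-0.2 3.4 14" --pt "-0.6 2 14" --pt "-1 0 12" --pt "-1.3 0 10" --pt "0 0 0" --twist '[-0.118, -0.118, -0.118, -0.118, -0.118, -0.118, -0.06, 0]' --grip '[0, 0, 0, 0, 0, 0, 0, 0]'

```text
t: 12.65
ee_pos: [0.5873, -0.0159, 0.1208]
orientation: [-2.165, 2.222, -0.028]
contact_force: [0.9, 0.1, -0.3]
gripper_width: 0.0424
```

```bash
python3 plan.py 581 -11 71 268.7 
```

```text
t 12.65 tcp [587.3 -15.9 120.8] phi -91.47 tilt -0.9991 F [ 0.88  0.09 -0.31] w 42.4 j [ 0.31  0.   -0.2  -0.   -1.32  1.23]
dist 44.5 dphi 0.2 rows 2 twist -0.0014
[[-2.0, 4.1, 21.8], [-2.0, 4.1, 21.8]]
toolz [ 0.0404  0.0146 -0.9991] torque [-0.044  0.212 -0.02 ]
```

Call:
servo_tool --pt "-4 7 14" --pt "-1 1 16" --pt "0 0 10" --pt "0 0 0" --twist '[0, 0, 0, 0]' --grip '[0, 0, 0, 0]'

```text
t: 12.98
ee_pos: [0.5824, -0.0108, 0.0831]
orientation: [-2.162, 2.22, -0.033]
contact_force: [-0.4, -0.2, -1.2]
gripper_width: 0.0425
```

```bash
python3 plan.py 581 -11 71 268.7 
```

```text
t 12.98 tcp [582.4 -10.8  83.1] phi -91.50 tilt -0.9989 F [-0.44 -0.18 -1.23] w 42.5 j [ 0.33  0.01 -0.27  0.   -1.25  1.22]
dist 6.2 dphi 0.2 rows 1 twist -0.0035
[[0.4, 1.6, 6.0]]
toolz [ 0.0449  0.0143 -0.9989] torque [-0.039  0.174  0.012]
```

Call:
servo_tool --pt "0.4 1.6 6" --pt "0 0 0" --pt "0 0 0" --pt "0 0 0" --pt "0 0 0" --pt "0 0 0" --twist '[0, 0, 0, 0, 0, 0]' --grip '[0, 0, -1, -1, -1, -1]'

```text
t: 13.48
ee_pos: [0.5826, -0.0113, 0.0802]
orientation: [-2.159, 2.219, -0.036]
contact_force: [0.7, 0.1, -3.9]
gripper_width: 0.0155
```

Call:
servo_tool --pt "0 2 0" --twist '[0]' --grip '[-1]'

```text
t: 13.57
ee_pos: [0.5809, -0.0112, 0.08]
orientation: [-2.159, 2.219, -0.037]
contact_force: [2.0, -0.6, -2.0]
gripper_width: 0.0156
```

Call:
servo_tool --pt "0 2 0" --twist '[0]' --grip '[-1]'

```text
t: 13.65
ee_pos: [0.5791, -0.0111, 0.0799]
orientation: [-2.158, 2.219, -0.037]
contact_force: [3.0, 0.3, -2.1]
gripper_width: 0.0156
```

Call:
servo_tool --pt "0 2 0" --twist '[0]' --grip '[-1]'

```text
t: 13.73
ee_pos: [0.5772, -0.0111, 0.08]
orientation: [-2.158, 2.218, -0.038]
contact_force: [2.9, -0.1, -1.7]
gripper_width: 0.0153
```

Call:
servo_tool --pt "0 2 0" --twist '[0]' --grip '[-1]'

```text
t: 13.82
ee_pos: [0.5752, -0.011, 0.0799]
orientation: [-2.158, 2.218, -0.039]
contact_force: [1.8, -0.3, -2.1]
gripper_width: 0.0153
```

Call:
servo_tool --pt "0 0 0" --pt "0 0 0" --pt "0 0 1" --pt "0 0 0" --pt "0 0 0" --pt "0 0 0" --pt "0 0 0" --twist '[0, 0, 0, 0, 0, 0, 0]' --grip '[-0.4, -0.4, -0.4, -1, -1, -1, -1]'

```text
t: 14.4
ee_pos: [0.5746, -0.0111, 0.0801]
orientation: [-2.159, 2.217, -0.039]
contact_force: [-0.7, 0.4, 0.5]
gripper_width: 0.0152
```

Call:
servo_tool --pt "0 -2 0" --pt "0 -2 0" --twist '[0, 0]' --grip '[-1, -1]'

```text
t: 14.57
ee_pos: [0.5776, -0.0114, 0.0802]
orientation: [-2.16, 2.219, -0.037]
contact_force: [-3.3, -0.3, 1.8]
gripper_width: 0.0154
```

Call:
servo_tool --pt "0 -2 0" --twist '[0]' --grip '[-1]'

```text
t: 14.65
ee_pos: [0.5794, -0.0115, 0.0802]
orientation: [-2.161, 2.22, -0.036]
contact_force: [-3.6, 0.4, 2.5]
gripper_width: 0.0157
```

Call:
servo_tool --pt "0 -2 0" --twist '[0]' --grip '[-1]'

```text
t: 14.73
ee_pos: [0.5813, -0.0117, 0.0803]
orientation: [-2.161, 2.22, -0.035]
contact_force: [-3.6, -0.2, 2.3]
gripper_width: 0.0155
```

The shoe is touching: pull was about 2.6 N and push about 3.5 N, so about 3 N of drag. It needs roughly 0.12 rad more.

Call:
servo_tool --pt "0 0 0" --pt "0 0 0" --pt "0 0 -25" --pt "0 0 -30" --pt "0 0 -30" --pt "0 0 -30" --pt "0 -6 -20" --pt "0 -6 0" --twist '[0, 0, 0, 0.12, 0.12, 0.12, 0.12, 0.12]' --grip '[0, 0, 0, 0, 0, 0, 0, 0]'

```text
t: 15.4
ee_pos: [0.5868, -0.0194, 0.2194]
orientation: [-1.377, 2.77, -0.016]
contact_force: [0.1, 0.7, 0.5]
gripper_width: 0.0428
```

```bash
python3 plan.py 667 -13.3 200 184.8 
```

```text
t 15.40 tcp [586.8 -19.4 219.4] phi -127.11 tilt -0.9988 F [0.1  0.72 0.54] w 42.8 j [ 0.31 -0.04 -0.06  0.   -1.5   0.61]
dist 81.5 dphi -48.1 rows 7 twist 0.1199
[[-7.5, -8.5, 2.5], [-8.5, -7.6, 2.5], [-9.4, -6.5, 2.5], [-10.1, -5.3, 2.5], [-10.6, -4.1, 2.5], [-11.1, -2.7, 2.4], [-11.3, -1.4, 2.4]]
toolz [ 0.0481  0.0127 -0.9988] torque [-0.046  0.065  0.01 ]
```

Call:
servo_tool --pt "-7.5 -8.5 2" --pt "-8.5 -7.6 2" --pt "-9.4 -6.5 2" --pt "-10.1 -5.3 2" --pt "-10.6 -4.1 2" --pt "-9 -2 2" --pt "-4 0 0" --pt "0 0 0" --twist '[0.12, 0.12, 0.12, 0.12, 0.12, 0.12, 0.06, 0]' --grip '[0, 0, 0, 0, 0, 0, 0, 0]'

```text
t: 16.07
ee_pos: [0.6654, -0.0144, 0.216]
orientation: [-0.159, 3.074, 0.018]
contact_force: [-0.8, 0.0, 0.4]
gripper_width: 0.0428
```

```bash
python3 plan.py 667 -13.3 168 184.8 
```

```text
t 16.07 tcp [665.4 -14.4 216. ] phi -174.11 tilt -0.9979 F [-0.82  0.02  0.43] w 42.8 j [ 0.28  0.16  0.14  0.   -1.48 -0.18]
dist 42.1 dphi -1.1 rows 2 twist 0.0095
[[0.5, 0.3, 21.0], [0.5, 0.3, 21.0]]
toolz [ 0.0631  0.0148 -0.9979] torque [-0.055  0.174  0.001]
```

Call:
servo_tool --pt "0.5 0.5 20" --pt "0.5 0.5 18" --pt "0 0 3" --pt "0 0 0" --twist '[0.01, 0.01, 0, 0]' --grip '[0, 0, 0, 0]'

```text
t: 16.4
ee_pos: [0.6681, -0.0131, 0.1751]
orientation: [-0.138, 3.071, 0.018]
contact_force: [-0.9, 0.6, 0.3]
gripper_width: 0.0428
```

```bash
python3 plan.py 667 -13.3 168 184.8 
```

```text
t 16.40 tcp [668.1 -13.1 175.1] phi -174.87 tilt -0.9976 F [-0.9   0.62  0.3 ] w 42.8 j [ 0.28  0.17  0.07  0.   -1.41 -0.19]
dist 1.6 dphi -0.3 rows 1 twist 0.0058
[[1.2, -0.1, 1.0]]
toolz [ 0.0671  0.0148 -0.9976] torque [-0.005  0.198 -0.056]
```

Call:
servo_tool --pt "0 0 0.5" --pt "0 0 0" --pt "0 0 0" --pt "0 0 0" --pt "0 0 0" --twist '[0, 0, 0, 0, 0]' --grip '[-1, -1, -1, -1, -1]'

```text
t: 16.82
ee_pos: [0.6664, -0.0135, 0.1763]
orientation: [-0.143, 3.074, 0.018]
contact_force: [2.1, -0.3, -4.5]
gripper_width: 0.0098
```

```bash
python3 plan.py
```

```text
t 16.82 tcp [666.4 -13.5 176.3] phi -174.68 tilt -0.9978 F [ 2.1  -0.31 -4.47] w 9.8 j [ 0.28  0.17  0.07  0.   -1.41 -0.19]
toolz [ 0.064   0.0146 -0.9978] torque [-0.258 -0.19  -0.169]
```

Call:
servo_tool --pt "0 0 0" --pt "0 0 0" --pt "0 0 0" --pt "0 0 0" --twist '[0.065, 0.065, 0, 0]' --grip '[-1, -1, -1, -1]'

```text
t: 17.15
ee_pos: [0.6665, -0.0135, 0.1763]
orientation: [0.06, 3.077, 0.024]
contact_force: [1.5, -0.2, -3.2]
gripper_width: 0.0098
```

```bash
python3 plan.py
```

```text
t 17.15 tcp [666.5 -13.5 176.3] phi 177.73 tilt -0.9979 F [ 1.53 -0.18 -3.2 ] w 9.8 j [ 0.28  0.17  0.07  0.   -1.41 -0.32]
toolz [ 0.0637  0.0145 -0.9979] torque [-0.168  0.277 -0.075]
```

Call:
servo_tool --pt "0 0 0" --pt "0 0 -5" --pt "0 0 -30" --pt "5 0 0" --pt "15 0 0" --pt "15 3 0" --pt "15 5 0" --pt "14 7 0" --twist '[0, 0, 0, -0.12, -0.12, -0.12, -0.12, -0.12]' --grip '[0, 0, 0, 0, 0, 0, 0, 0]'

```text
t: 17.82
ee_pos: [0.5995, -0.0163, 0.2164]
orientation: [-0.888, 2.933, -0.013]
contact_force: [0.1, 0.2, -0.2]
gripper_width: 0.0424
```

```bash
python3 plan.py 581 -11 110 268.7 
```

```text
t 17.82 tcp [599.5 -16.3 216.4] phi -146.24 tilt -0.9970 F [ 0.12  0.23 -0.16] w 42.4 j [ 0.31 -0.03 -0.06  0.01 -1.46  0.27]
dist 102.2 dphi 54.9 rows 8 twist -0.1199
[[2.4, 2.2, 12.3], [2.2, 2.4, 12.4], [2.0, 2.5, 12.4], [1.7, 2.6, 12.4], [1.4, 2.7, 12.4], [1.1, 2.8, 12.4], [0.9, 2.8, 12.4], [0.6, 2.8, 12.5]]
toolz [ 0.076   0.0138 -0.997 ] torque [-0.032  0.202  0.017]
```

Call:
servo_tool --pt "2.4 2.2 12" --pt "2.2 2.4 12" --pt "2 2.5 12" --pt "1.7 2.6 12" --pt "1.4 2 12" --pt "1 0 12" --pt "0 0 12" --pt "0 0 0" --twist '[-0.12, -0.12, -0.12, -0.12, -0.12, -0.12, -0.12, -0.08]' --grip '[0, 0, 0, 0, 0, 0, 0, 0]'

```text
t: 18.48
ee_pos: [0.5929, -0.015, 0.1446]
orientation: [-2.138, 2.183, -0.09]
contact_force: [0.5, -1.1, -1.0]
gripper_width: 0.0425
```

```bash
python3 plan.py 581 -11 71 268.7 3
```

```text
t 18.48 tcp [592.9 -15.  144.6] phi -91.12 tilt -0.9947 F [ 0.5  -1.05 -0.96] w 42.5 j [ 0.32 -0.05 -0.21  0.02 -1.3   1.23]
dist 68.8 dphi -0.2 rows 3 twist 0.0011
[[-0.8, 6.3, 22.0], [-0.8, 6.3, 22.0], [-0.8, 6.3, 22.0]]
toolz [ 0.1015  0.0176 -0.9947] torque [-0.04   0.378  0.054]
```

Call:
servo_tool --pt "-1 3 8" --pt "-1 3 8" --pt "-0.5 3 8" --pt "0 3 8" --pt "0 2 8" --pt "0 2 8" --pt "0 1 8" --pt "0 0 0" --twist '[0, 0, 0, 0, 0, 0, 0, 0]' --grip '[0, 0, 0, 0, 0, 0, 0, 0]'

```text
t: 19.15
ee_pos: [0.5819, -0.0105, 0.0851]
orientation: [-2.131, 2.182, -0.095]
contact_force: [-0.3, -0.7, -0.8]
gripper_width: 0.0425
```

```bash
python3 plan.py 581 -11 73 268.7 1
```

```text
t 19.15 tcp [581.9 -10.5  85.1] phi -91.31 tilt -0.9940 F [-0.26 -0.71 -0.78] w 42.5 j [ 0.34 -0.05 -0.33  0.02 -1.18  1.2 ]
dist 6.2 dphi 0.0 rows 1 twist -0.0003
[[0.6, 1.6, 6.0]]
toolz [ 0.1076  0.0186 -0.994 ] torque [-0.077  0.346  0.007]
```

Call:
servo_tool --pt "0.5 1 5" --pt "0 0 0" --pt "0 0 0" --pt "0 0 0" --pt "0 0 0" --pt "0 0 0" --twist '[0, 0, 0, 0, 0, 0]' --grip '[0, 0, -1, -1, -1, -1]'

```text
t: 19.65
ee_pos: [0.5817, -0.0115, 0.0796]
orientation: [-2.13, 2.184, -0.095]
contact_force: [0.3, 0.5, -1.6]
gripper_width: 0.0153
```

Call:
servo_tool --pt "0 2 -0.2" --pt "0 2 -0.2" --twist '[0, 0]' --grip '[-1, -1]'

```text
t: 19.82
ee_pos: [0.5784, -0.0112, 0.0795]
orientation: [-2.129, 2.183, -0.097]
contact_force: [3.5, -0.3, -3.1]
gripper_width: 0.0158
```

Call:
servo_tool --pt "0 2 -0.2" --twist '[0]' --grip '[-1]'

```text
t: 19.9
ee_pos: [0.5766, -0.011, 0.0795]
orientation: [-2.128, 2.182, -0.098]
contact_force: [4.3, -0.1, -3.7]
gripper_width: 0.0155
```

Call:
servo_tool --pt "0 2 -0.2" --twist '[0]' --grip '[-1]'

```text
t: 19.98
ee_pos: [0.5747, -0.0108, 0.0795]
orientation: [-2.128, 2.182, -0.098]
contact_force: [4.2, -0.7, -2.7]
gripper_width: 0.0151
```

Call:
servo_tool --pt "0 2 -0.2" --twist '[0]' --grip '[-1]'

```text
t: 20.07
ee_pos: [0.5726, -0.0107, 0.0795]
orientation: [-2.128, 2.181, -0.098]
contact_force: [4.6, 0.7, -3.4]
gripper_width: 0.0156
```

Call:
servo_tool --pt "0 -2 0.2" --pt "0 -2 0.2" --twist '[0, 0]' --grip '[-1, -1]'

```text
t: 20.23
ee_pos: [0.5736, -0.0109, 0.0796]
orientation: [-2.132, 2.185, -0.093]
contact_force: [-7.6, 1.8, 3.0]
gripper_width: 0.0152
```

Call:
servo_tool --pt "0 -2 0.2" --twist '[0]' --grip '[-1]'

```text
t: 20.32
ee_pos: [0.5742, -0.0111, 0.0797]
orientation: [-2.134, 2.186, -0.09]
contact_force: [-7.4, 1.1, 3.3]
gripper_width: 0.0154
```

Call:
servo_tool --pt "0 -2 0.2" --twist '[0]' --grip '[-1]'

```text
t: 20.4
ee_pos: [0.5748, -0.0112, 0.0799]
orientation: [-2.136, 2.188, -0.086]
contact_force: [-8.1, 1.3, 4.0]
gripper_width: 0.0157
```

Call:
servo_tool --pt "0 -2 0.2" --twist '[0]' --grip '[-1]'

```text
t: 20.48
ee_pos: [0.5754, -0.0114, 0.0801]
orientation: [-2.139, 2.19, -0.083]
contact_force: [-7.0, 0.6, 4.1]
gripper_width: 0.0155
```

Call:
servo_tool --pt "0 -2 0.2" --twist '[0]' --grip '[-1]'

```text
t: 20.57
ee_pos: [0.5759, -0.0115, 0.0803]
orientation: [-2.141, 2.192, -0.08]
contact_force: [-9.2, 0.5, 4.5]
gripper_width: 0.0153
```

Call:
servo_tool --pt "0 0 0" --pt "0 0 0" --pt "0 0 0" --pt "0 0 0" --pt "0 0 0" --pt "0 0 0" --pt "0 0 0" --twist '[0, 0, 0, 0, 0, 0, 0]' --grip '[-0.4, -0.4, -0.4, -1, -1, -1, -1]'

```text
t: 21.15
ee_pos: [0.5757, -0.0116, 0.0816]
orientation: [-2.142, 2.191, -0.081]
contact_force: [0.1, -1.1, 0.5]
gripper_width: 0.0152
```

Call:
servo_tool --pt "0 -3 0" --pt "0 -3 0" --twist '[0, 0]' --grip '[-1, -1]'

```text
t: 21.32
ee_pos: [0.5797, -0.012, 0.0816]
orientation: [-2.144, 2.194, -0.076]
contact_force: [-6.9, 1.0, 4.0]
gripper_width: 0.0155
```

Call:
servo_tool --pt "0 -3 -0.2" --twist '[0]' --grip '[-1]'

```text
t: 21.4
ee_pos: [0.5817, -0.0122, 0.0818]
orientation: [-2.146, 2.196, -0.073]
contact_force: [-5.8, 0.7, 2.9]
gripper_width: 0.0156
```

Call:
servo_tool --pt "0 -3 -0.3" --twist '[0]' --grip '[-1]'

```text
t: 21.48
ee_pos: [0.5837, -0.0124, 0.082]
orientation: [-2.148, 2.198, -0.071]
contact_force: [-6.8, 0.4, 2.6]
gripper_width: 0.0152
```

```bash
python3 plan.py
```

```text
t 21.48 tcp [583.7 -12.4  82. ] phi -91.28 tilt -0.9967 F [-6.81  0.4   2.57] w 15.2 j [ 0.33 -0.02 -0.3   0.01 -1.21  1.21]
toolz [ 0.0804  0.0145 -0.9967] torque [0.109 2.253 0.106]
```

Call:
servo_tool --pt "0 0 0" --pt "0 0 0" --pt "0 0 0" --pt "0 0 0" --pt "0 0 0" --pt "0 0 0" --pt "0 0 0" --twist '[0, 0, 0, 0, 0, 0, 0]' --grip '[-0.4, -0.4, -0.4, -1, -1, -1, -1]'

```text
t: 22.07
ee_pos: [0.5842, -0.0125, 0.0821]
orientation: [-2.148, 2.198, -0.072]
contact_force: [-0.3, -0.3, -0.4]
gripper_width: 0.0155
```

Call:
servo_tool --pt "0 2 0.3" --pt "0 2 0.3" --twist '[0, 0]' --grip '[-1, -1]'

```text
t: 22.23
ee_pos: [0.5819, -0.0123, 0.082]
orientation: [-2.145, 2.195, -0.076]
contact_force: [4.5, -0.4, -1.3]
gripper_width: 0.0159
```

Call:
servo_tool --pt "0 2 0.5" --twist '[0]' --grip '[-1]'

```text
t: 22.32
ee_pos: [0.5808, -0.0121, 0.0821]
orientation: [-2.144, 2.193, -0.079]
contact_force: [6.1, -0.7, 0.7]
gripper_width: 0.0153
```

Call:
servo_tool --pt "0 2 0.7" --twist '[0]' --grip '[-1]'

```text
t: 22.4
ee_pos: [0.5799, -0.012, 0.0821]
orientation: [-2.142, 2.191, -0.082]
contact_force: [6.3, -0.6, 0.3]
gripper_width: 0.0155
```

Call:
servo_tool --pt "0 2 0.7" --twist '[0]' --grip '[-1]'

```text
t: 22.48
ee_pos: [0.5789, -0.0118, 0.082]
orientation: [-2.141, 2.189, -0.085]
contact_force: [6.4, 0.1, -0.1]
gripper_width: 0.0156
```

```bash
python3 plan.py
```

```text
t 22.48 tcp [578.9 -11.8  82. ] phi -91.23 tilt -0.9954 F [ 6.43  0.1  -0.07] w 15.6 j [ 0.34 -0.05 -0.33  0.02 -1.19  1.21]
toolz [ 0.0949  0.015  -0.9954] torque [-0.466 -1.545 -0.015]
```

With vertical load nulled, the pull is steady at about 6.3 N, which is on target. I'll release and withdraw.

Call:
servo_tool --pt "0 0 0" --pt "0 0 0" --pt "0 0 0" --pt "0 0 -10" --pt "0 0 -25" --pt "0 0 -30" --pt "0 20 -30" --pt "0 30 -20" --twist '[0, 0, 0, 0, 0, 0, 0, 0]' --grip '[0, 0, 0, 0, 0, 0, 0, 0]'

```text
t: 23.15
ee_pos: [0.5141, -0.0135, 0.1902]
orientation: [-2.15, 2.203, -0.07]
contact_force: [-0.4, 0.1, 1.3]
gripper_width: 0.0424
```

Call:
servo_tool --pt "30 10 -10" --pt "35 10 -5" --pt "35 0 0" --pt "35 0 0" --pt "35 0 0" --pt "20 0 0" --pt "0 0 0" --twist '[0, 0, 0, 0, 0, 0, 0]' --grip '[0, 0, 0, 0, 0, 0, 0]'

```text
t: 23.73
ee_pos: [0.4849, -0.2084, 0.2174]
orientation: [-2.15, 2.181, -0.089]
contact_force: [0.1, 0.5, -1.1]
gripper_width: 0.043
```

```bash
python3 plan.py; python3 -c "
from ov import *
t=snap('top','x9.png');s=snap('scene','x10.png')
sc=(669,-12,-1.3); P=gp((577,-10.5,-1.3)); P=[((P[0][0][0],[(q[0],q[1],q[2]+40) for q in p[0][1]]),p[1]) for p in P]
a=over(t,(308,152,78,110),4,P); b=over(s,(245,223,85,75),5,[]); b=np.clip(b.astype(float)*1.4,0,255).astype('uint8')
a=cv2.copyMakeBorder(a,0,max(0,b.shape[0]-a.shape[0]),0,0,0); b=cv2.copyMakeBorder(b,0,a.shape[0]-b.shape[0],0,0,0)
cv2.imwrite('pics/ov6.png',np.hstack([a,b]))"
```

```text
t 23.73 tcp [ 484.9 -208.4  217.4] phi -90.79 tilt -0.9954 F [ 0.11  0.48 -1.05] w 43.0 j [-0.04 -0.23 -0.23 -0.02 -1.47  1.59]
toolz [ 0.0954  0.013  -0.9954] torque [-0.028  0.303  0.036]
```

View pics/ov6.png

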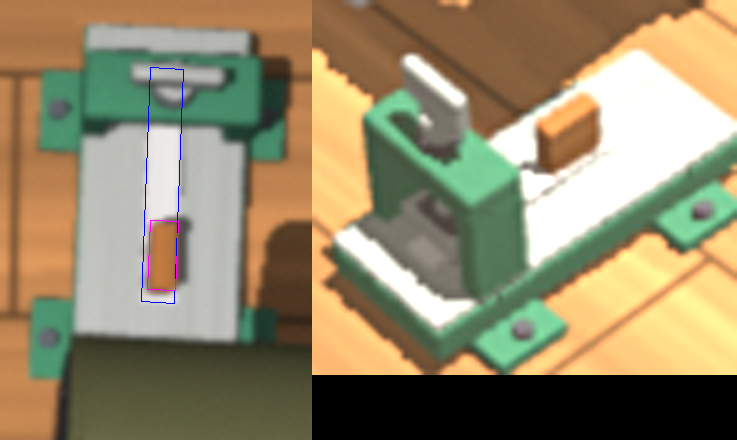

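The top view matches the gauge with its handle at x = 577 mm, which puts the tip about 11 mm past the shoe. The scene view shows the tip beyond the shoe at about (430,250) in the crop. The arm is clear, so I'm handing in.

```bash
python3 -c "
from station import robot
print(robot.finish_job())"
```

```text
the job is handed in; nothing more can be done
None
```

The thin gauge, which was the left one, is lying flat under the shoe, and the wing screw is turned down so the gauge drags at about 6 N. I handed the job in at about 24 s; `finish_job` gives no verdict.

- **Position:** I slid the gauge in along the bed with no resistance. By the last overlay its tip is about 11 mm past the shoe, and the scene view shows it there.
- **Screw:** I turned it clockwise 1.46 rad, where a tug showed about 3 N of drag. I then turned it about 0.13 rad more and did not overshoot.
- **Final tug:** with almost no vertical load, the pull held steady at 6.1–6.4 N.
- **Readings that disagreed:** other tugs at the same setting read 4.2–4.6 N when my grip was lifting the gauge, and 6–9 N when pushing it in with some downward load. I trusted the reading without vertical load.
- **Grip and tilt:** my first grip on the wing screw caught the collar below the wing, so I opened, went higher and gripped again. The tool also drifted up to about 6° off vertical; I let the gauge settle flat and re-gripped it.

I never went near the thick gauge, the red and yellow look-alikes or the other things on the bench, though I did not compare their positions before and after.

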